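Shake-check a sealed sensor box for a loose part

ROBOT

A 6-joint arm with a two-finger parallel gripper is mounted at the origin on the work surface. World frame = base frame: x ahead of the robot, y to its left, z up, the work surface at z = 0. Lengths are in m, angles in rad, forces in N, time in s.
With the tool pointing down it reaches from about 0.25 to 0.775 m from the base axis. Payload 4 kg.
Tool frame: the origin (TCP) lies on the centre line of the jaws, within the pads' length; the fingertips stand 17 mm ahead of it and the grasp point (between the pads) lies 2 mm behind it; z points along the fingers, x is the direction in which the jaws open and shut, and the axes are right-handed (so a half turn about z gives the same grasp; the last joint's range is limited). The gripper opens to 85 mm and grips with 20 to 120 N. Pads are 22 mm wide; open, the fingers measure 114 mm over their backs; the gripper's body (76 mm by 85 mm) begins 54 mm behind the grasp point. The pads swing forward as they close: fully open they stand 13 mm farther back than shut.
Start: joints at [-1.288, 0.087, 1.371, -0, 1.684, -0.103], TCP at [0.207, -0.51, 0.219] pointing down, gripper open.
Joint ranges: [-3.1, 3.1], [-0.76, 2.03], [0.27, 2.55], [-1.08, 4.22], [0.17, 2.65], [-2.57, 2.57]. Speed limits (rad/s): [2.79, 2.79, 3.14, 3.14, 3.14, 3.14].

INTERFACE

Orientations are given as a 3x3 rotation matrix whose columns are the frame's x, y, z axes.
In Python, from bench import arm gives the robot as it stands.
- The arm moves only by the shell command python3 -m creep 'ROWS' [FORCE]. ROWS is text: rows parted by semicolons, each of 5 numbers parted by spaces: the closure, from -1 (fully open) to 1 (shut), then the shift along the tool's x, y, z as a fraction of full scale, then the turn about the tool's z as a fraction of full scale. In form: claw tx ty tz twist; .... A call has 1 to 12 rows; each row shifts and turns the commanded pose from where the row before left it, along the tool's axes as they then stand; what a row does not reach is not made up. Full scale, the value 1, is 500 mm for a shift and 180 degrees for a turn. A row lasts 1/10 s, in which the tool goes at most 50 mm and 8.59 degrees, less where a joint would pass 70% of its speed; a pose out of reach is approached as far as the arm can. A call with a number of a shift or a turn outside -1 to 1 is refused whole. A call with a gripper value outside its range is refused whole. The fingers move at their own pace and stop on an object; FORCE is the grip in N (left out, the last holds). Time passes only in rows, so rows that do not move let the fingers close. It gives the time, the measured TCP pose, the force and the opening at its end, in the units of the state.
- arm.get_state(): the state, without advancing time (a new reading comes with each control period).
- arm.grab_frame(name): name is "scene" or "top"; returns a dict with "color" (420x560x3 uint8, red, green, blue), "z_map" (420x560 float32, m along the optical axis (not along the pixel's ray), 0 where there is no reading), "mtx" (3x3 intrinsics, pixels), "distortion" ([k1, k2, p1, p2, k3] as OpenCV has them; the pictures are not rectified), "T" (4x4, takes a point from camera to world coordinates). Camera axes: x right, y up, looking along -z (the intrinsics and any distortion apply to the point x, -y, -z); pixel columns grow to the right and rows downward; lengths in m; the calibration is good to about 2 mm. A picture is of the moment at which its call begins.
- arm.finish_job(): hands the job in, once; it reports no verdict.
The state is a dict: "time_s": time; "q": joint angles; "joint_velocities": joint speeds; "joint_efforts": joint torques, N m; "position": TCP position; "orientation": TCP orientation; "ft_force": force on the tool from outside, world axes, zero at the start; "torque": the same for the moment, N m; "gripper_width": finger opening in m.
Only numpy, scipy, OpenCV 4.12 (cv2) and the standard library are available. Lean on these libraries where they do the work, as an engineer would, in place of code of your own. Each camera call takes 0.05 s, during which the arm holds its last target. There are 200 camera calls.

TASK

The longer of the two sealed sensor boxes on the lab bench is thought to have a part come loose inside: pick it up, hold it about 10 cm above the bench and shake it gently to and fro along its length, at least four times, so that the loose piece is felt running from end to end. Then set it down gently in the steel tray, flat on its underside, and let go. Leave the short sensor box where it is.

Things in the scene. Friction and masses are not known exactly. Their poses are not given: they have to be found in the camera images.
- long_box_mid (a point): centre (half-way up) of the LONG sealed sensor box: a plain die-cast aluminium box 110 mm long (its x), 50 mm wide (its y) and 44 mm high (its z, up), with four small dark screws in the lid and a black cable gland, 20 mm thick, standing 16 mm out of its +x end 4 mm below mid height. Loose, stands lid up on the bench with the centre 22 mm above it; about 0.3 kg. It is best taken across its 50 mm width at the middle. The other box looks the same but is only 64 mm long
- loose_piece (a joint): the loose piece of about 50 g hidden inside the long box: its position along the box's own x (m), 0 in the middle, +0.014 against the gland end, -0.014 against the plain end. It slides with little friction and stays where it stops: it starts to slide when the box is accelerated along its length by more than about 0.6 m/s2 or tipped end-down by more than about 4 degrees. Quick strokes of about 50 mm to and fro along the box's length throw it from end to end
- tray: open dark steel tray, fixed to the bench: 210 mm long (its x), 170 mm wide (its y), walls 4 mm thick and 22 mm high, inner floor 4 mm above the bench. Origin at the centre of its underside, on the bench
- short_box_mid (a point): centre (half-way up) of the SHORT sealed sensor box: same aluminium, width 50 mm, height 44 mm and black gland, but 64 mm long; loose, about 0.17 kg. A bystander, to be left where it is
There are look-alikes about, which are no part of the job. Leave any blue or yellow look-alike of the part that bears long_box_mid alone.

How it is judged:
On the way, in this order (a step that is already met when the one before it is completed fails the run):
1. the box is held clear of the table and the loose piece inside has run to its gland end for the first time (height (world z) of long_box_mid above 0.065 m and value of joint loose_piece above 0.009 m).
2. still held clear, and the piece has run back to the plain end for the first time (height (world z) of long_box_mid above 0.065 m and value of joint loose_piece below -0.009 m).
3. the box is held clear of the table and the loose piece inside has run to its gland end for the second time (all of step 1).
4. still held clear, and the piece has run back to the plain end for the second time (all of step 2).
5. the box is held clear of the table and the loose piece inside has run to its gland end for the third time (all of step 3).
6. still held clear, and the piece has run back to the plain end for the third time (all of step 4).
At the end, for the whole second after the job is handed in: The long box lies at rest in the tray, lid up: its centre within 70 mm of the tray's centre along the tray's length and 55 mm across, 20 to 32 mm above the tray's underside (26 mm when flat on the floor), within 10 degrees of upright (x of long_box_mid in the frame of tray between -0.07 and 0.07 m and y of long_box_mid in the frame of tray between -0.055 and 0.055 m and z of long_box_mid in the frame of tray between 0.02 and 0.032 m and angle between long_box_mid's own z axis and vertical below 0.17 rad and linear speed of long_box below 0.02 m/s); the robot touches nothing.
It fails at once if the long box is moved faster than 1 m/s (flung or dropped from a height) (linear speed of long_box above 1 m/s).
It fails at once if the long box is pressed or banged on the tray with more than 50 N (contact force between long_box and tray above 50 N).
It fails at once if the short box is moved by more than 20 mm (distance of short_box_mid from where it was at the start of the episode above 0.02 m).
It also fails if it takes over 48 s, if anything falls off the work surface, if the arm or the gripper's body presses on something with over 40 N, if the wrist force passes 120 N, or if a joint passes its speed limit or range.

## Working session

There is one attempt and no reset: what is moved stays moved. The work goes in short steps, Python scripts to look and compute and a shell command to move; the robot and the scene stay as the last step left them, time stands still between calls to the robot, and variables do not carry over. Pictures are saved under pics/ and viewed, about 8 in all and at most 12, crops included, and the job is handed in when it is done.

```bash
mkdir -p pics
cat > h.py <<'E'
import numpy as np,cv2
from bench import arm
def grab(n):
    f=arm.grab_frame(n); return {k:np.array(v) for k,v in f.items()}
def rays(f,uv):
    p=cv2.undistortPoints(np.float32(uv).reshape(-1,1,2),f['mtx'].astype(float),f['distortion'].astype(float))[:,0]
    d=np.c_[p[:,0],-p[:,1],-np.ones(len(p))]
    return f['T'][:3,3],d@f['T'][:3,:3].T,d
def plane(f,uv,z):
    o,d,_=rays(f,uv); return o+d*((z-o[2])/d[:,2])[:,None]
def depthpts(f,uv):
    o,d,_=rays(f,uv); uv=np.int32(uv).reshape(-1,2); return o+d*f['z_map'][uv[:,1],uv[:,0]][:,None]
E
python3 - <<'E'
from h import *
import pickle
F={n:grab(n) for n in('scene','top')}
pickle.dump(F,open('f.pkl','wb'))
for n in F:
    cv2.imwrite(f'pics/{n}0.png',F[n]['color'][:,:,::-1]); print(n,F[n]['T'].round(3),F[n]['mtx'],F[n]['distortion'])
print({k:np.round(v,3) for k,v in arm.get_state().items()})
E
```

```text
scene [[-0.501 -0.709  0.496  1.075]
 [ 0.865 -0.403  0.298  0.288]
 [-0.012  0.578  0.816  0.858]
 [ 0.     0.     0.     1.   ]] [[477.81943684   0.         277.91667154]
 [  0.         477.81943684 203.92290321]
 [  0.           0.           1.        ]] [-0.05529099  0.          0.          0.          0.        ]
top [[-1.800e-02  9.810e-01 -1.920e-01  4.160e-01]
 [-1.000e+00 -1.800e-02 -1.000e-03 -9.000e-03]
 [-5.000e-03  1.920e-01  9.810e-01  1.004e+00]
 [ 0.000e+00  0.000e+00  0.000e+00  1.000e+00]] [[487.74470506   0.         284.17204091]
 [  0.         487.74470506 214.32567998]
 [  0.           0.           1.        ]] [-0.01344865  0.          0.          0.          0.        ]
{'time_s': np.float64(0.1), 'q': array([-1.288,  0.088,  1.372,  0.   ,  1.684, -0.103]), 'joint_velocities': array([ 0.002,  0.001, -0.003, -0.   ,  0.001, -0.001]), 'joint_efforts': array([ 3.0000e-03, -3.5301e+01, -3.1422e+01, -0.0000e+00,  8.0000e-03,
       -0.0000e+00]), 'position': array([ 0.207, -0.509,  0.218]), 'orientation': array([[ 0.376, -0.926, -0.001],
       [-0.926, -0.376,  0.002],
       [-0.002, -0.   , -1.   ]]), 'ft_force': array([0.543, 0.248, 0.126]), 'torque': array([ 0.006, -0.012, -0.038]), 'gripper_width': np.float64(0.085)}
```

View pics/top0.png

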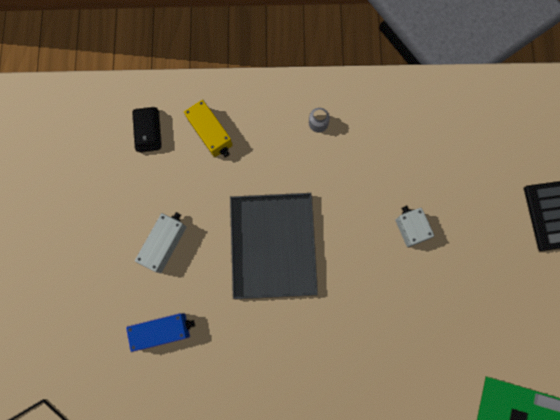

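View pics/scene0.png

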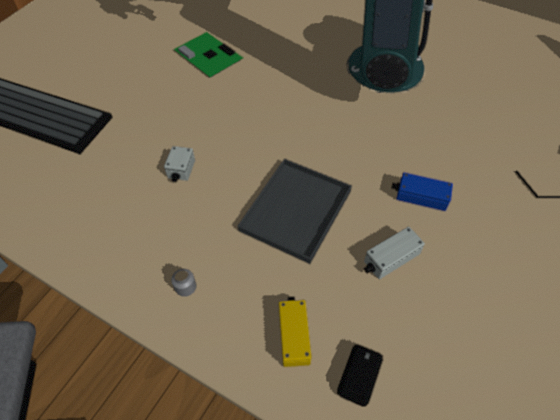

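The top view shows the long box at about (160,243) with its gland at (176,216), the short box at (415,227) and the tray around (274,246). In the scene view the long box is at about (395,250) and the tray at (295,208). The next step measures them.

Run:
```python
from h import *
import pickle
F=pickle.load(open('f.pkl','rb'))
def blob(n,c,r,hi):
    f=F[n]; hsv=cv2.cvtColor(f['color'],cv2.COLOR_RGB2HSV)
    v,u=np.mgrid[:420,:560]
    uv=np.c_[u.ravel(),v.ravel()]
    P=depthpts(f,uv).reshape(420,560,3)
    m=(np.hypot(u-c[0],v-c[1])<r)&(P[...,2]>hi[0])&(P[...,2]<hi[1])&(hsv[...,1]<90)&(hsv[...,2]>hi[2])
    return P,m.astype(np.uint8)
for name,ct,cs in(('long',(160,243),(395,250)),('short',(415,227),(180,160))):
  cen=[]
  for n,c in(('top',ct),('scene',cs)):
    P,m=blob(n,c,45,(.034,.056,90))
    pts=P[m>0]; xy=pts[:,:2].astype(np.float32)
    r=cv2.minAreaRect(xy*1000)
    uv=np.argwhere(m)[:,::-1].astype(float)
    (u0,s,_)=cv2.minAreaRect(uv.astype(np.float32)); cen.append(u0)
    print(name,n,m.sum(),'z',np.median(pts[:,2]).round(4),'rect',np.round(r[0],1),np.round(r[1],1),round(r[2],1),'px',np.round(u0,1), plane(F[n],[u0],.044).round(4))
  (o1,d1,_),(o2,d2,_)=[rays(F[n],[c]) for n,c in zip(('top','scene'),cen)]
  A=np.c_[d1[0],-d2[0]]; t=np.linalg.lstsq(A,o2-o1,rcond=None)[0]
  print(' tri',(o1+d1[0]*t[0]).round(4),(o2+d2[0]*t[1]).round(4))
f=F['top']
print('gland',plane(f,[(176,216)],.02).round(3))
c=plane(f,[(231,195),(311,193),(318,297),(234,298)],.022);print('tray',c.round(3),c.mean(0).round(3))
c=plane(F['scene'],[(287,161),(351,185),(309,258),(239,210)],.022);print('tray scene',c.round(3),c.mean(0).round(3))
print('traydepth',depthpts(f,[(274,246),(233,250)])[:,2], 'benchz',depthpts(f,[(110,180)]))
```

```text
long top 1308 z 0.0439 rect [553.1 244.4] [ 49.6 109.6] 62.3 px [158.2 242.1] [[0.5524 0.244  0.044 ]]
long scene 1251 z 0.0438 rect [555.2 243.9] [ 51.3 111.4] 61.3 px [395.8 247.4] [[0.5567 0.2441 0.044 ]]
 tri [0.5531 0.2452 0.0394] [0.5536 0.2439 0.0391]
short top 768 z 0.0435 rect [ 576.5 -271.5] [63.5 52. ] 20.0 px [416.1 226. ] [[ 0.5755 -0.2701  0.044 ]]
short scene 514 z 0.0427 rect [ 579.4 -270.1] [66.1 51.8] 20.7 px [178.3 158.8] [[ 0.5832 -0.2671  0.044 ]]
 tri [ 0.5771 -0.2728  0.0342] [ 0.5775 -0.2735  0.0345]
gland [[0.609 0.215 0.02 ]]
tray [[ 0.651  0.102  0.022]
 [ 0.652 -0.064  0.022]
 [ 0.44  -0.072  0.022]
 [ 0.441  0.095  0.022]] [0.546 0.015 0.022]
tray scene [[ 0.452 -0.06   0.022]
 [ 0.443  0.097  0.022]
 [ 0.65   0.102  0.022]
 [ 0.622 -0.082  0.022]] [0.542 0.014 0.022]
traydepth [0.00391871 0.01903472] benchz [[6.94017083e-01 3.62778743e-01 4.83491906e-04]]
```

Both views agree on the long box: its centre is near (0.554, 0.244), its top is at 0.044 and its +x axis points at -28°. The corner triangulation of height is loose because the two masks differ, but depth in both views gives 0.044. The tray centre is near (0.545, 0.015), with its length about along world x. Next I move over the box, then turn.

```bash
python3 -m creep '-1 -.063 -.067 0 0;-1 -.063 -.067 0 0;-1 -.063 -.067 0 0;-1 -.063 -.067 0 0;-1 -.063 -.067 0 0;-1 -.063 -.067 0 0;-1 -.063 -.067 0 0;-1 -.063 -.067 0 0;-1 -.063 -.067 0 0;-1 -.063 -.067 0 0;-1 -.063 -.067 0 0;-1 -.063 -.067 0 0' 60
python3 -m creep '-1 -.063 -.067 0 0;-1 -.063 -.067 0 0;-1 -.063 -.067 0 0;-1 -.063 -.067 0 0;-1 -.063 -.067 0 0;-1 -.063 -.067 0 0;-1 0 0 0 -.047;-1 0 0 0 -.047;-1 0 0 0 -.047;-1 0 0 0 -.047;-1 0 0 0 -.047;-1 0 0 0 -.047'
python3 -m creep '-1 0 0 0 -.047;-1 0 0 0 -.047;-1 0 0 0 -.047;-1 0 0 0 -.047;-1 0 0 0 -.047;-1 0 0 0 -.047;-1 0 0 0 -.047;-1 0 0 0 -.047;-1 0 0 0 -.047;-1 0 0 0 0;-1 0 0 0 0'
cat > st.py <<'E'
from h import *
s=arm.get_state();R=np.array(s['orientation']);p=np.array(s['position'])
print(s['time_s'],'p',p.round(4),'yaw',np.degrees(np.arctan2(R[1,0],R[0,0])).round(1),'w',s['gripper_width'],'f',np.round(s['ft_force'],1),'q',np.round(s['q'],2))
for t in((.554,.244),(.545,.015)): print(t,'shift in tool frac',((R.T@(np.r_[t,p[2]]-p))/.5).round(3))
E
python3 st.py
```

```text
time_s: 1.3
position: [0.4373, -0.0062, 0.2184]
orientation: [[0.376, -0.926, -0.0], [-0.926, -0.376, -0.0], [0.0, 0.0, -1.0]]
ft_force: [1.2, -0.8, 0.1]
gripper_width: 0.0857
time_s: 2.5
position: [0.552, 0.2426, 0.2178]
orientation: [[0.957, -0.289, -0.001], [-0.289, -0.957, -0.001], [-0.001, 0.001, -1.0]]
ft_force: [-0.4, -0.2, -0.2]
gripper_width: 0.0851
time_s: 3.6
position: [0.5521, 0.2426, 0.2182]
orientation: [[0.518, 0.856, -0.001], [0.856, -0.518, -0.0], [-0.001, -0.001, -1.0]]
ft_force: [0.1, 0.2, -0.0]
gripper_width: 0.0855
3.6 p [0.5521 0.2426 0.2182] yaw 58.8 w 0.085452659136382 f [ 0.1  0.2 -0. ] q [ 0.32  0.21  1.24 -0.    1.7  -0.71]
(0.554, 0.244) shift in tool frac [ 0.004  0.002 -0.   ]
(0.545, 0.015) shift in tool frac [-0.397  0.223  0.   ]
```

```bash
python3 -m creep '-1 .004 .002 .05 -.018;-1 0 0 .06 0;-1 0 0 .06 0;-1 0 0 .06 0;-1 0 0 .06 0;-1 0 0 .05 0;-1 0 0 .03 0;-1 0 0 .018 0;-1 0 0 0 0;-1 0 0 0 0' 60; python3 st.py
```

```text
time_s: 4.6
position: [0.5551, 0.2441, 0.026]
orientation: [[0.466, 0.885, 0.002], [0.885, -0.466, 0.001], [0.002, 0.002, -1.0]]
ft_force: [0.2, -0.3, 0.6]
gripper_width: 0.0854
4.6 p [0.5551 0.2441 0.026 ] yaw 62.2 w 0.08538054485573325 f [ 0.2 -0.3  0.6] q [ 0.32  0.32  1.49 -0.    1.33 -0.76]
(0.554, 0.244) shift in tool frac [-0.001 -0.002 -0.   ]
(0.545, 0.015) shift in tool frac [-0.415  0.196 -0.   ]
```

```bash
python3 -m creep '1 0 0 0 0;1 0 0 0 0;1 0 0 0 0;1 0 0 0 0;1 0 0 0 0;1 0 0 0 0;1 0 0 0 0;1 0 0 0 0;1 0 0 0 0;1 0 0 0 0'; python3 st.py
```

```text
time_s: 5.6
position: [0.5552, 0.2441, 0.0266]
orientation: [[0.466, 0.885, 0.003], [0.885, -0.466, 0.001], [0.002, 0.002, -1.0]]
ft_force: [-0.6, -0.4, 5.4]
gripper_width: 0.0465
5.6 p [0.5552 0.2441 0.0266] yaw 62.2 w 0.04647777522754718 f [-0.6 -0.4  5.4] q [ 0.32  0.32  1.49 -0.    1.33 -0.77]
(0.554, 0.244) shift in tool frac [-0.001 -0.002 -0.   ]
(0.545, 0.015) shift in tool frac [-0.415  0.195 -0.   ]
```

```bash
python3 -m creep '1 0 0 -.01 0;1 0 0 -.02 0;1 0 0 -.03 0;1 0 0 -.04 0;1 0 0 -.03 0;1 0 0 -.02 0;1 0 0 -.01 0;1 0 0 0 0;1 0 0 0 0'; python3 st.py
python3 - <<'E'
from h import *
a=grab('top')['color'][130:330,60:260];b=grab('scene')['color'][130:330,280:480]
cv2.imwrite('pics/lift.png',cv2.resize(np.hstack([a,b])[:,:,::-1],None,fx=2,fy=2))
E
```

```text
time_s: 6.5
position: [0.5537, 0.2436, 0.1038]
orientation: [[0.466, 0.885, -0.002], [0.885, -0.466, -0.001], [-0.001, -0.001, -1.0]]
ft_force: [-1.1, -1.0, -3.3]
gripper_width: 0.0467
6.5 p [0.5537 0.2436 0.1038] yaw 62.2 w 0.046746394125076605 f [-1.1 -1.  -3.3] q [ 0.32  0.26  1.4  -0.    1.48 -0.77]
(0.554, 0.244) shift in tool frac [ 0.001  0.    -0.   ]
(0.545, 0.015) shift in tool frac [-0.413  0.198  0.   ]
```

View pics/lift.png

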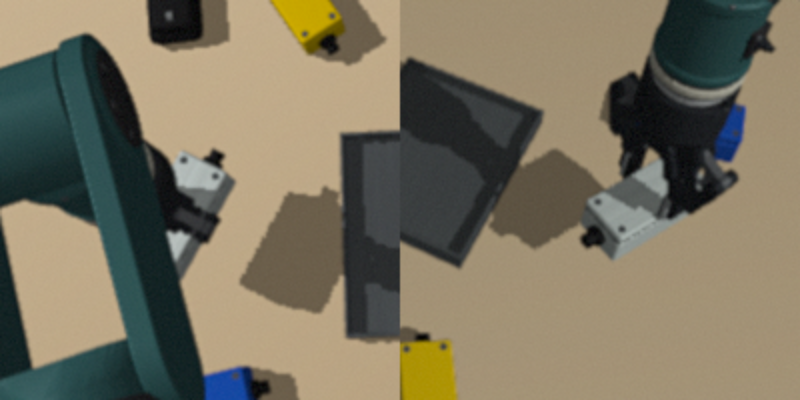

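The box is held level and clear; the force reads about 3.3 N, which fits its weight. Tool +y points to the gland end. I shake it, pausing at each end so I can read the wrist moment for the loose piece.

```bash
cat > tq.py <<'E'
from h import *
s=arm.get_state();R=np.array(s['orientation']);print('moment in tool',(R.T@np.array(s['torque'])).round(4),'p',np.round(s['position'],4),s['gripper_width'])
E
python3 tq.py
python3 -m creep '1 0 .05 0 0;1 0 .05 0 0;1 0 0 0 0;1 0 0 0 0;1 0 0 0 0;1 0 0 0 0'|head -2; python3 tq.py
python3 -m creep '1 0 -.05 0 0;1 0 -.05 0 0;1 0 0 0 0;1 0 0 0 0;1 0 0 0 0;1 0 0 0 0'|head -2; python3 tq.py
python3 -m creep '1 0 .05 0 0;1 0 .05 0 0;1 0 0 0 0;1 0 0 0 0;1 0 0 0 0;1 0 0 0 0'|head -2; python3 tq.py
python3 -m creep '1 0 -.05 0 0;1 0 -.05 0 0;1 0 0 0 0;1 0 0 0 0;1 0 0 0 0;1 0 0 0 0'|head -2; python3 tq.py
```

```text
moment in tool [ 0.0015 -0.042   0.0009] p [0.5535 0.2436 0.1034] 0.046624538080471234
time_s: 7.2
position: [0.5976, 0.221, 0.1044]
moment in tool [ 0.0206  0.0057 -0.0094] p [0.5976 0.221  0.1044] 0.04631436306565919
time_s: 7.8
position: [0.5547, 0.2435, 0.1048]
moment in tool [ 0.0233 -0.0083 -0.0272] p [0.5547 0.2435 0.1048] 0.04640971209219841
time_s: 8.4
position: [0.5979, 0.2209, 0.1046]
moment in tool [ 0.0262  0.0288 -0.0035] p [0.5979 0.2209 0.1046] 0.04650675843267098
time_s: 9.0
position: [0.5547, 0.2436, 0.1048]
moment in tool [-0.0454 -0.0128 -0.0098] p [0.5547 0.2436 0.1048] 0.046519193263637425
```

```bash
cat > avg.py <<'E'
from h import *
M=[]
for i in range(20):
    arm.grab_frame('top'); s=arm.get_state(); M.append(np.array(s['orientation']).T@np.array(s['torque']))
M=np.array(M);print('moment',M.mean(0).round(4),'+-',(M.std(0)/20**.5).round(4),'p',np.round(s['position'],3))
E
for k in 1 2; do python3 -m creep '1 0 .07 0 0;1 0 .07 0 0;1 0 0 0 0;1 0 0 0 0;1 0 0 0 0'|head -1; python3 avg.py
python3 -m creep '1 0 -.07 0 0;1 0 -.07 0 0;1 0 0 0 0;1 0 0 0 0;1 0 0 0 0'|head -1; python3 avg.py; done
```

```text
time_s: 9.5
moment [-0.0001  0.0048  0.0035] +- [0.0081 0.0044 0.0072] p [0.616 0.211 0.105]
time_s: 11.0
moment [-0.0082  0.0043 -0.0077] +- [0.0076 0.0086 0.0088] p [0.554 0.244 0.105]
time_s: 12.5
moment [ 0.0121  0.0022 -0.0026] +- [0.0066 0.0074 0.0072] p [0.616 0.211 0.105]
time_s: 14.0
moment [-0.024  -0.0014  0.0019] +- [0.0073 0.0051 0.0077] p [0.554 0.244 0.105]
```

The mean moment about tool x comes out positive at the gland-side stops and negative at the plain-side stops. The difference is 0.022 ± 0.010 Nm, about 2 sigma; 0.014 is expected, so it has the right sign for the piece running. I shake four more cycles to be safe.

```bash
python3 -m creep '1 0 .08 0 0;1 0 .06 0 0;1 0 0 0 0;1 0 -.08 0 0;1 0 -.06 0 0;1 0 0 0 0;1 0 .08 0 0;1 0 .06 0 0;1 0 0 0 0;1 0 -.08 0 0;1 0 -.06 0 0;1 0 0 0 0'|head -1
python3 -m creep '1 0 .06 0 0;1 0 .06 0 0;1 0 0 0 0;1 0 -.06 0 0;1 0 -.06 0 0;1 0 0 0 0;1 0 .06 0 0;1 0 .06 0 0;1 0 0 0 0;1 0 -.06 0 0;1 0 -.06 0 0;1 0 0 0 0'|head -1
python3 -m creep '1 -.02 .01 0 0;1 -.04 .02 0 0;1 -.05 .025 0 0;1 -.06 .03 0 0;1 -.06 .03 0 0;1 -.06 .03 0 0;1 -.05 .02 0 0;1 -.04 .02 0 0;1 -.03 .013 0 0;1 0 0 0 0;1 0 0 0 0;1 0 0 0 0' >/dev/null; python3 st.py
python3 - <<'E'
from h import *
a=grab('top')['color'][150:350,180:380];b=grab('scene')['color'][100:300,200:400]
cv2.imwrite('pics/tray.png',cv2.resize(np.hstack([a,b])[:,:,::-1],None,fx=2,fy=2))
E
```

```text
time_s: 16.2
time_s: 17.4
18.6 p [0.5465 0.0165 0.1048] yaw 62.3 w 0.04628892554997575 f [ 0.6 -0.5 -2.4] q [-0.07  0.13  1.55  0.    1.46 -1.16]
(0.554, 0.244) shift in tool frac [ 0.41  -0.199  0.   ]
(0.545, 0.015) shift in tool frac [-0.004 -0.001 -0.   ]
```

View pics/tray.png

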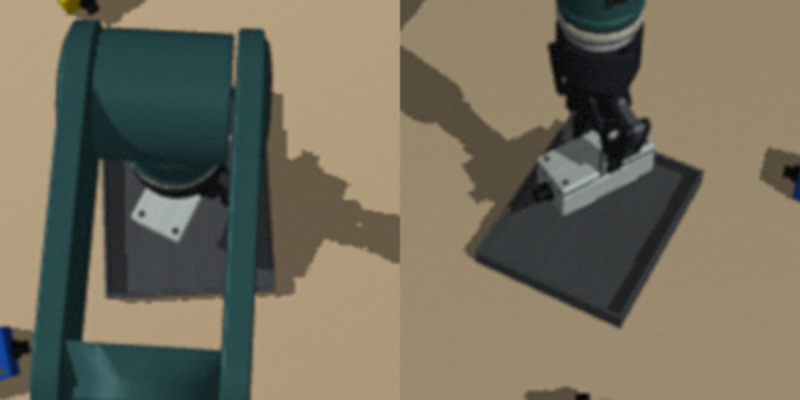

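The box hangs level above the tray middle. I lower it to just above the floor, then creep down.

```bash
python3 -m creep '1 0 0 .02 0;1 0 0 .03 0;1 0 0 .03 0;1 0 0 .03 0;1 0 0 .016 0;1 0 0 .008 0;1 0 0 .004 0;1 0 0 0 0;1 0 0 0 0' >/dev/null; python3 st.py|head -1
python3 -m creep '1 0 0 .002 0;1 0 0 .002 0;1 0 0 0 0' >/dev/null; python3 st.py|head -1
python3 -m creep '1 0 0 .002 0;1 0 0 0 0' >/dev/null; python3 st.py|head -1
```

```text
19.6 p [0.547  0.0162 0.0365] yaw 62.2 w 0.04655403958797815 f [-0.1  1.1 -2.9] q [-0.07  0.19  1.63 -0.    1.32 -1.16]
19.9 p [0.5463 0.0163 0.0338] yaw 62.2 w 0.04642387601241595 f [-0.5  1.  -3.1] q [-0.07  0.19  1.63 -0.    1.32 -1.16]
20.1 p [0.5462 0.0163 0.0326] yaw 62.2 w 0.04654813872285099 f [-0.2 -0.3 -2.9] q [-0.07  0.19  1.63 -0.    1.32 -1.16]
```

```bash
for i in 1 2; do python3 -m creep '1 0 0 .002 0;1 0 0 0 0' >/dev/null; python3 st.py|head -1;done; python3 -m creep '1 0 0 .001 0;1 0 0 0 0' >/dev/null; python3 st.py|head -1
```

```text
20.3 p [0.5462 0.0163 0.0315] yaw 62.2 w 0.04678414023700015 f [-0.3  0.9 -3. ] q [-0.07  0.19  1.64 -0.    1.31 -1.16]
20.5 p [0.5464 0.0163 0.0308] yaw 62.2 w 0.04616542992971261 f [-0.2 -0.7 -3. ] q [-0.07  0.19  1.64 -0.    1.31 -1.16]
20.7 p [0.5464 0.0163 0.0307] yaw 62.2 w 0.04652534983092207 f [-1.1  0.6  0.6] q [-0.07  0.19  1.64 -0.    1.31 -1.16]
```

Contact: the force went from -3.0 to +0.6 N. Now I open in place and retreat upwards.

```bash
python3 -m creep '.5 0 0 0 0;0 0 0 0 0;-.5 0 0 0 0;-1 0 0 0 0;-1 0 0 0 0;-1 0 0 0 0;-1 0 0 0 0;-1 0 0 0 0;-1 0 0 0 0' >/dev/null; python3 st.py|head -1
python3 -m creep '-1 0 0 -.01 0;-1 0 0 -.03 0;-1 0 0 -.05 0;-1 0 0 -.08 0;-1 0 0 -.08 0;-1 0 0 -.08 0;-1 .08 0 0 0;-1 .09 0 0 0;-1 .09 0 0 0;-1 .09 0 0 0;-1 .09 0 0 0;-1 0 0 0 0'>/dev/null; python3 st.py|head -1
python3 -m creep '-1 .09 0 0 0;-1 .09 0 0 0;-1 .09 0 0 0;-1 0 0 0 0'>/dev/null
python3 - <<'E'
from h import *
f=grab('top');g=grab('scene')
cv2.imwrite('pics/end.png',np.hstack([f['color'][100:350,100:480],g['color'][80:330,130:510]])[:,:,::-1])
v,u=np.mgrid[:420,:560]
for f,c,r in((f,(274,246),45),(g,(295,208),50)):
    P=depthpts(f,np.c_[u.ravel(),v.ravel()]).reshape(420,560,3);m=(np.hypot(u-c[0],v-c[1])<r)&(P[...,2]>.04)&(P[...,2]<.06)
    p=P[m]; print(m.sum(),p[:,2].mean(),p[:,2].std(),cv2.minAreaRect(p[:,:2].astype(np.float32)*1000))
    A=np.c_[p[:,:2],np.ones(len(p))];print('slope',np.linalg.lstsq(A,p[:,2],rcond=None)[0][:2])
E
```

```text
21.6 p [0.5463 0.0163 0.0302] yaw 62.2 w 0.08555093626876521 f [ 0.1 -0.8 -0.3] q [-0.07  0.19  1.64 -0.    1.31 -1.16]
22.8 p [0.6497 0.2162 0.1941] yaw 62.6 w 0.08525828546740619 f [-0.3 -0.1 -0.2] q [ 0.24  0.4   1.04  0.    1.7  -0.85]
1396 0.047619086310434475 0.0017727897477130125 ((545.4124145507812, 17.176979064941406), (49.83061599731445, 110.06147766113281), 62.36708450317383)
slope [0.00288096 0.00260752]
1078 0.047728224700953344 0.002003043085915778 ((547.95849609375, 16.069503784179688), (52.26109313964844, 110.07991027832031), 62.82130813598633)
slope [-0.01405721 -0.0237453 ]
```

View pics/end.png

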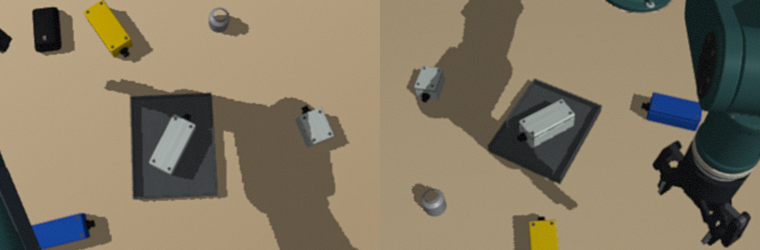

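Both pictures show the box lid up in the middle of the tray, with the gripper clear and the short box where it was. Handing in.

```bash
python3 -c "
from bench import arm;print(arm.finish_job())"
```

```text
the job is handed in; nothing more can be done
None
```

I picked up the long box across its middle and held it level about 10 cm above the bench. There I shook it along its length: eight to-and-fro strokes of 50–70 mm. I then lowered it into the tray until light contact, let go, moved the arm clear and handed the job in at about 23 s of the 48 s.

- **Placement:** two views put the box centre at (0.546, 0.017), about 2 mm from the tray centre measured at the start. Its lid is flat at 0.048 m, so its centre is at about 0.026 m. The fitted tilt was under 0.2° from the top view and about 1.6° from the scene view, where the mask also caught some side faces.
- **Contact:** at set-down the force reading changed by about 3.6 N. After release and retreat it was near zero with the gripper fully open.
- **Short box:** it looked unmoved in the last pictures; I did not measure it again.
- **Weaker checks:**
  - The loose piece running from end to end was felt only weakly. The averaged wrist moment changed by 0.022 ± 0.010 Nm between the ends, where about 0.014 was expected. The sign is right, but that is only about 2 sigma, and single readings were too noisy to tell.
  - Triangulating the lid-outline centres gave the lid height about 5 mm low, because the two outlines differed. I used the depth readings instead, which matched 44 mm.
  - The gripper read 46.5 mm on the 50 mm box, but the grip did not slip.

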